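Set the parts cleaner and hold its sprung lid at the vent clip

TASK

On the goldsmith's ultrasonic cleaner, first turn the clicking timer sleeve to 5 with the lid still shut. Then lift the sprung lid by its tab until the pin on its side is level with the clip on the quadrant rail, and finish holding it there: the spring shuts the lid if you let go, so do not release it at the end. Do not shift the clip, and leave everything else on the bench where it is.

Things in the scene. Friction and masses are not known exactly. Their poses are not given: they have to be found in the camera images.
- cleaner: Stainless bench-top cleaner, fixed, 210 (x) x 315 (y) x 130 mm high. Origin: centre of its underside on the bench; x points from its front (robot side) to its hinge side, y to its left, z up. The tank with the lid takes its left two thirds; the right third is a flat control deck, top 130 mm above the bench, that carries the timer sleeve 45 mm in front of the cleaner's centre and 109 mm to its right. All of it may stand turned about the vertical.
- sleeve (a joint): Angle (rad) of the timer sleeve. It turns about the vertical, grows clockwise seen from above, range 0 to 2.8, and clicks into a detent every 0.35 rad: setting n is at 0.35 n, so setting 5 is at 1.75. Released within about 0.1 of a setting it snaps into it; about 0.1 N m takes it over a click.
- sleeve_grip (a point): Centre of the grippable part of the timer sleeve: a bare-metal upright ribbed collar, 36 mm diameter, 42 mm high, its top 18 mm above this point and the deck 32 mm below it. A round foot of 44 mm diameter, 8 mm high, lies under the collar. Round, so it can be gripped at any yaw; open fingers that reach over the lid clear its plate by 13 mm or more if the finger ends stay within 19 mm below this point.
- sleeve_index (a point): The rim end of the black index line on top of the sleeve, 18 mm from its axis; a small black nib below it points at the scale. The scale on the deck has nine ticks 0.35 rad apart, settings 0 to 8 clockwise from above: the ticks of 0 and 5 are long (11 mm), the others short (6 mm). Setting 4 points straight to the cleaner's front (its -x), setting 5 is the next one clockwise.
- lid (a joint): Opening angle (rad) of the lid, 0 shut, grows as its front edge rises, up to 1.3. A spring pulls it shut: lifting at the tab takes about 4 N at first and 5 to 9 N at the clip.
- lid_hinge (a point): Point on the lid's hinge axis (midway along it), at the far side of the tank, 125 mm above the bench. The axis is parallel to the cleaner's y. Orientation turns with the lid: with the lid shut it is that of the cleaner. The lid plate is steel, 200 x 186 mm, 8 mm thick, its top 5 mm above the axis when shut.
- lid_grip (a point): Grip point on the lid's tab, an upright black plastic block near the lid's front edge, 16 mm wide (along the cleaner's y), 24 mm deep, 46 mm high above the lid plate. The point lies on its centre line, 28 mm above the lid plate and 18 mm below the tab's top; when shut it is 165 mm in front of the hinge axis and 33 mm above it. Orientation turns with the lid. Pinched across its 16 mm width, the tab can swivel between the fingers as the lid rises.
- lid_pin (a point): End of the thin steel pin that sticks out of the lid's left side (cleaner's +y), 130 mm from the hinge axis, 110 mm left of the tab.
- clip_mark (a point): The mark to reach: the inner edge of the small brass clip (14 x 14 x 6 mm) on the curved quadrant rail at the left side of the cleaner, 130 mm from the hinge axis. When the lid is at the right angle the end of the pin lies at this point. The clip stands at a different angle each time.
- clip (a joint): Angle (rad) of the clip about the lid's hinge axis, same zero as the lid: 0.4 to 0.8. The lid is right when its angle equals this. The clip is clamped and stays put.
- dish: Bystander: small brass bowl, 54 mm across, 28 mm high, on the control deck behind the sleeve. Origin under its centre.
- flat_file: Bystander: flat file with wooden handle, 230 mm long, on the bench in front of the cleaner. Origin near its middle, on the bench.
- bench_pin: Bystander: wooden bench pin (forked block) 120 x 60 x 18 mm on the bench right of the cleaner. Origin under its centre.
- jar: Bystander: jar, 56 mm across, 85 mm high, on the bench right of the cleaner. Origin under its centre.
- bench_block: Bystander: square steel block, 80 x 80 x 22 mm, on the bench left of the cleaner. Origin under its centre.
- hammer: Bystander: hammer, 240 mm long, on the bench left of the cleaner. Origin underneath it.
- brush: Bystander: brush, 160 mm long, on the bench in front and to the right of the cleaner. Origin underneath it.

How it is judged:
On the way, in this order (a step that is already met when the one before it is completed fails the run):
1. the timer sleeve clicked to 5 while the lid is shut (value of joint sleeve between 1.63 and 1.87 rad and value of joint lid below 0.06 rad), for 0.3 s.
2. the lid held by the fingers with its pin level with the clip (value of joint sleeve between 1.63 and 1.87 rad and distance between lid_pin and clip_mark below 0.009 m and contact force between lid and the fingers above 1.5 N), for 0.5 s.
At the end, for the whole second after the job is handed in: The sleeve is at setting 5 (within 0.12 rad), and the fingers hold the lid (more than 1.5 N, no bystander propping it) at rest with the end of its pin within 9 mm of the clip's mark (all of step 2 and contact force between lid and dish below 0.3 N and contact force between lid and flat_file below 0.3 N and contact force between lid and bench_pin below 0.3 N and contact force between lid and jar below 0.3 N and contact force between lid and bench_block below 0.3 N and contact force between lid and hammer below 0.3 N and contact force between lid and brush below 0.3 N and velocity of joint lid between -0.1 and 0.1 rad/s); the arm keeps its last pose, push and grip.
It fails at once if the clip shifted by more than 5 mm (distance of clip_mark from where it was at the start of the episode above 0.005 m).
It fails at once if a bystander moved by more than 30 mm (distance of any of dish, flat_file, bench_pin, jar, bench_block, hammer, brush from where it was at the start of the episode above 0.03 m).
It also fails if it takes over 64 s, if anything falls off the work surface, if the arm or the gripper's body presses on something with over 40 N, if the wrist force passes 120 N, or if a joint passes its speed limit or range.

ROBOT

A 7-joint arm with a two-finger parallel gripper is mounted at the origin on the work surface. World frame = base frame: x ahead of the robot, y to its left, z up, the work surface at z = 0. Lengths are in m, angles in rad, forces in N, time in s.
With the tool pointing down it reaches from about 0.425 to 0.925 m from the base axis. Payload 6.8 kg.
Tool frame: the origin (TCP) lies between the finger pads; the fingertips stand finger_overhang ahead of it and the grasp point (between the pads) lies 6 mm ahead of it (finger_overhang is the distance from the TCP to the fingertips, in m); z points along the fingers, y is the line along which they close (so a half turn about z gives the same grasp; the last joint's range is limited). The gripper opens to 85 mm and grips with 20 to 120 N. Pads are 22 mm wide; open, the fingers measure 114 mm over their backs; the gripper's body (76 mm by 85 mm) begins 54 mm behind the grasp point. The pads swing forward as they close: fully open they stand 13 mm farther back than shut.
Start: joints at [-1.413, 0.477, 0.022, 1.555, -0.011, 1.109, -0.083], TCP at [0.177, 0.651, 0.256] pointing down, gripper open.
Joint ranges: [-2.96, 2.96], [-0.34, 2.1], [-1.41, 1.46], [0.24, 2.44], [-1.37, 4.51], [0.17, 1.92], [-2.96, 2.96]. Speed limits (rad/s): [2.39, 2.39, 3.14, 3.14, 3.14, 3.14, 3.14].

INTERFACE

Orientations are given as a unit quaternion [w, x, y, z].
In Python, from station import * gives the robot as it stands.
- The arm moves only by the tool drive_tool, never from a script. Its argument "increments" is a list of rows, each an object of numbers: "claw": the finger opening in m, from 0 to 0.0854; "dx", "dy", "dz": the shift along the tool's x, y, z in m; "wx", "wy", "wz": the turn, a rotation vector about the tool's x, y, z in degrees. A call has 1 to 20 rows; each row shifts and turns the commanded pose from where the row before left it, along the tool's axes as they then stand; what a row does not reach is not made up. A row lasts 1/8 s, in which the tool goes at most 62.5 mm and 10.7 degrees, less where a joint would pass 70% of its speed; a pose out of reach is approached as far as the arm can. A call with a gripper value outside its range is refused whole. The fingers move at their own pace and stop on an object; "newtons" is the grip in N (left out, the last holds). Time passes only in rows, so rows that do not move let the fingers close. It gives the time, the measured TCP pose, the force, the opening and the grip force at its end, in the units of the state.
- get_obs(): the state, without advancing time (a new reading comes with each control period).
- read_camera(name): name is "scene" or "top" or "wrist"; returns (picture, depth): 400x640x3 uint8, red, green, blue; 400x640 float32, m along the optical axis (not along the pixel's ray), 0 where there is no reading.
- calibration(name): a dict with "intrinsics" (3x3 intrinsics, pixels), "R" (3x3) and "t" (3): a world point X has camera coordinates R X + t; the wrist camera has in their place "mount" (4x4, takes a point from camera to tool coordinates, whose origin is the TCP and whose axes are the flange's). Camera axes: x right, y down, z forward; pixel columns grow to the right and rows downward; lengths in m; the calibration is good to about 2 mm. A picture is of the moment at which its call begins: read the wrist's pose just before it. calibration takes no time and is no camera call.
- hand_in(): hands the job in; it is judged then, once.
The state is a dict: "t": time; "q": joint angles; "joint_vel": joint speeds; "joint_torque": joint torques, N m; "eef_pos": TCP position; "tool_rot": TCP orientation; "contact_force": force on the tool from outside, world axes, zero at the start; "torque": the same for the moment, N m; "gripper_width": opening from 0.0 (shut) to 1.0 (fully open); "grasp_force": force on a finger pad.
Only numpy, scipy, OpenCV 4.12 (cv2) and the standard library are available. Lean on these libraries where they do the work, as an engineer would, in place of code of your own. Each camera call takes 0.05 s, during which the arm holds its last target. There are 200 camera calls.

## Working session

There is one attempt and no reset: what is moved stays moved. The work goes in short steps, Python scripts to look and compute and a tool call to move; the robot and the scene stay as the last step left them, time stands still between calls to the robot, and variables do not carry over. Pictures are saved under pics/ and viewed, at most 10 in all, crops included, and the job is handed in when it is done.

Besides the shell and the picture viewer there is one more tool, called after ">>>" as a command line: name --argument value ..., lists and objects as JSON in quotes. drive_tool: Moves the arm, as the interface text tells. Its arguments: {"type":"object","properties":{"increments":{"type":"array","items":{"type":"object","properties":{"claw":{"type":"number"},"dx":{"type":"number"},"dy":{"type":"number"},"dz":{"type":"number"},"wx":{"type":"number"},"wy":{"type":"number"},"wz":{"type":"number"}}}},"newtons":{"type":"number"}},"required":["increments"]}

```bash
mkdir -p pics; ls; python3 - <<'E'
from station import *
import cv2,numpy as np
o=get_obs();print({k:np.round(v,3) for k,v in o.items()})
for n in("scene","top"):
    p,d=read_camera(n);cv2.imwrite(f"pics/{n}.png",p[:,:,::-1]);np.savez(f"{n}.npz",p=p,d=d)
    c=calibration(n);print({k:np.round(v,4).tolist() for k,v in c.items()})
print(np.round(calibration("wrist")["mount"],4).tolist())
E
```

```text
pics
{'t': np.float64(0.0), 'q': array([-1.413,  0.478,  0.022,  1.556, -0.012,  1.109, -0.083]), 'joint_vel': array([ 0.001, -0.001, -0.001, -0.001, -0.002, -0.001, -0.   ]), 'joint_torque': array([ 0.0000e+00, -5.9645e+01,  1.6080e+00, -2.8120e+01,  1.2000e-02,
        9.0000e-03, -0.0000e+00]), 'eef_pos': array([0.177, 0.651, 0.255]), 'tool_rot': array([-0.   ,  0.132,  0.991, -0.001]), 'contact_force': array([ 0.052,  0.333, -0.956]), 'torque': array([-0.009, -0.003, -0.008]), 'grasp_force': np.float64(0.0), 'gripper_width': np.float64(1.0)}
{'intrinsics': [[426.7225, 0.0, 318.4307], [0.0, 426.7225, 196.6937], [0.0, 0.0, 1.0]], 'R': [[0.7308, 0.6825, -0.009], [0.3487, -0.3847, -0.8546], [-0.5868, 0.6215, -0.5191]], 't': [-0.444, -0.0507, 1.6177]}
{'intrinsics': [[365.4664, 0.0, 328.8347], [0.0, 365.4664, 200.0274], [0.0, 0.0, 1.0]], 'R': [[0.0058, -0.9998, 0.0191], [-0.997, -0.0073, -0.0767], [0.0768, -0.0186, -0.9969]], 't': [0.0614, 0.5544, 0.9117]}
[[0.0002, -0.956, -0.2932, 0.0748], [1.0, 0.0002, 0.0001, 0.0002], [-0.0, -0.2932, 0.956, -0.1166], [0.0, 0.0, 0.0, 1.0]]
```

View pics/scene.png

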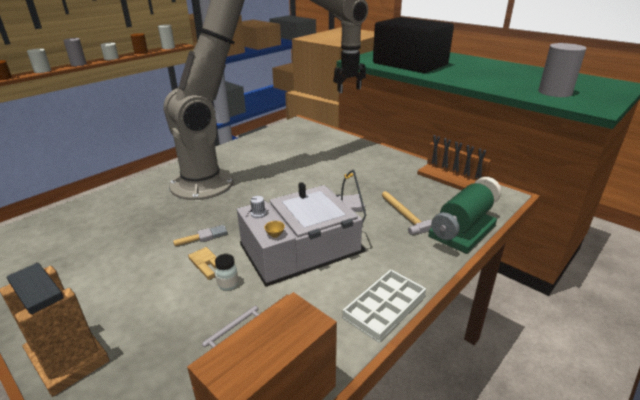

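View pics/top.png

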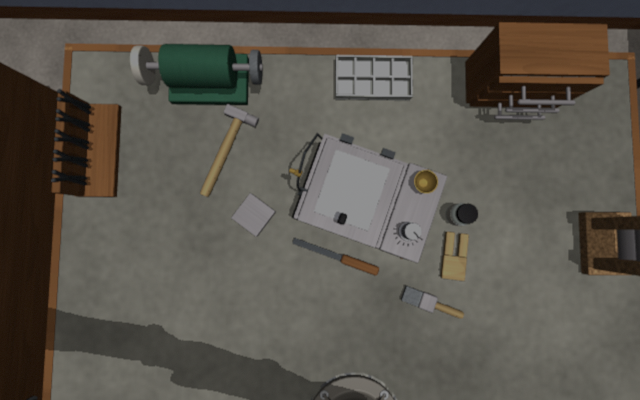

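The scene view shows the cleaner at (300,235). In the top view the sleeve is at about (410,232), the tab at (341,218), the clip at (295,172) and the rail at about (305,165). The cleaner is turned about -17°.

```bash
cat > h.py <<'E'
import numpy as np,cv2
from station import *
def cloud(n,d):
    c=calibration(n);K=c["intrinsics"];v,u=np.indices(d.shape)
    P=np.stack([(u-K[0,2])/K[0,0]*d,(v-K[1,2])/K[1,1]*d,d],-1)
    return (P-c["t"])@c["R"]
def ray(n,u,v,z):
    c=calibration(n);K=c["intrinsics"];R=np.array(c["R"]);o=-R.T@c["t"]
    r=R.T@np.linalg.solve(np.array(K),[u,v,1.]);return o+r*(z-o[2])/r[2]
def proj(n,X):
    c=calibration(n);p=np.array(c["intrinsics"])@(np.array(c["R"])@X+c["t"]);return p[:2]/p[2]
E
python3 - <<'E'
from h import *
f=np.load("top.npz");p,d=f["p"],f["d"];W=cloud("top",d)
m=((W[...,2]>.115)&(W[...,2]<.142)&(d>0)).astype(np.uint8)
m[:120]=0;m[270:]=0;m[:,:280]=0;m[:,460:]=0
m=cv2.morphologyEx(m,cv2.MORPH_OPEN,np.ones((5,5)))
pts=W[m>0];print(len(pts),np.median(pts[:,2]))
r=cv2.minAreaRect(pts[:,:2].astype(np.float32));print(r,cv2.boxPoints(r).tolist())
# sleeve top, tab top
for nm,(u0,u1,v0,v1),lo,hi in(("sleeve",(390,430,215,245),.165,.2),("tab",(325,355,205,230),.155,.2),("rail",(280,330,130,215),.15,.3)):
    s=np.zeros(d.shape,bool);s[v0:v1,u0:u1]=1
    k=s&(W[...,2]>lo)&(W[...,2]<hi);q=W[k]
    print(nm,len(q),q.mean(0),q.min(0),q.max(0))
c=p[125:275,275:475,::-1];cv2.imwrite("pics/c1.png",cv2.resize(c,None,fx=4,fy=4,interpolation=cv2.INTER_CUBIC))
p2=np.load("scene.npz")["p"];cv2.imwrite("pics/c2.png",cv2.resize(p2[160:290,230:380,::-1],None,fx=4.6,fy=4.6,interpolation=cv2.INTER_CUBIC))
E
```

```text
10966 0.13132467261694922
((0.5582482814788818, -0.027913108468055725), (0.2993626892566681, 0.220274418592453), 70.59255981445312) [[0.40463247895240784, -0.13249269127845764], [0.6123907566070557, -0.2056862711906433], [0.7118641138076782, 0.07666647434234619], [0.504105806350708, 0.14986005425453186]]
sleeve 252 [ 0.47673572 -0.106904    0.17977695] [ 0.45812106 -0.12495104  0.16514213] [ 0.49440397 -0.08999165  0.18574241]
tab 84 [0.50246793 0.04039928 0.17616096] [0.49133317 0.03107739 0.16583102] [0.51479767 0.05014233 0.18018815]
rail 208 [0.61511389 0.12645039 0.20365006] [0.57423577 0.0989241  0.15207162] [0.68368759 0.1511072  0.23880029]
```

View pics/c1.png

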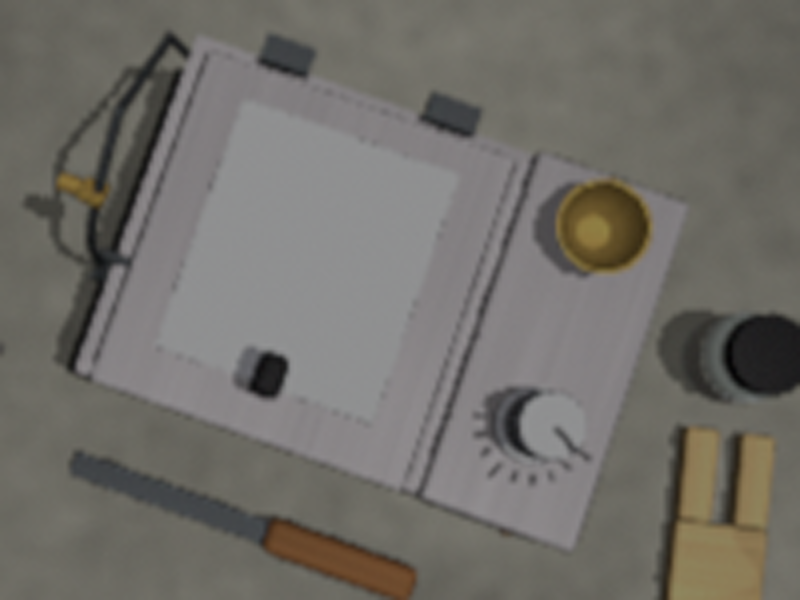

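View pics/c2.png

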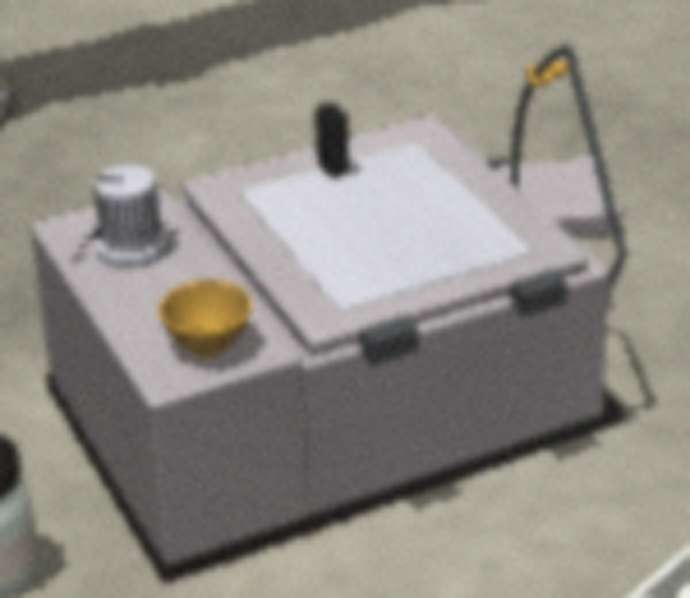

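The crops show the index line running from (553,425) to (590,458), near setting 1. The brass clip is at crop (82,190) from above and (547,72) in the scene crop.

```bash
cat >> h.py <<'E'
def brass(p,box):
    h=cv2.cvtColor(p,cv2.COLOR_RGB2HSV);u0,u1,v0,v1=box
    m=np.zeros(h.shape[:2],bool);m[v0:v1,u0:u1]=1
    m&=(h[...,0]>10)&(h[...,0]<32)&(h[...,1]>110)&(h[...,2]>70)
    v,u=np.nonzero(m);return len(u),u.mean(),v.mean()
def P(n):
    c=calibration(n);return np.array(c["intrinsics"])@np.c_[c["R"],c["t"]]
E
python3 - <<'E'
from h import *
import station
print([x for x in dir(station) if x[0]!='_'], getattr(station,'finger_overhang',None))
C=[ray("top",275+a/4,125+b/4,.13)[:2] for a,b in((193,36),(688,205),(574,550),(80,374))]
C=np.array(C);print(C.round(4).tolist())
for i in range(4):
    e=C[(i+1)%4]-C[i];print(np.linalg.norm(e),np.degrees(np.arctan2(e[1],e[0])))
c0=C.mean(0)
t=np.load("top.npz")["p"];s=np.load("scene.npz")["p"]
bt=brass(t,(284,308,160,182));bs=brass(s,(340,358,168,184));print(bt,bs)
X=cv2.triangulatePoints(P("top"),P("scene"),np.array(bt[1:]),np.array(bs[1:])).ravel();X=X[:3]/X[3]
print("clip",X,proj("top",X),proj("scene",X))
for yaw in np.radians([-16,-17,-18,-19]):
    ex=np.array([np.cos(yaw),np.sin(yaw)]);ey=np.array([-ex[1],ex[0]])
    r=X[:2]-c0;print(np.degrees(yaw),"centre",c0,"sleeve",c0-.045*ex-.109*ey,"clip local",r@ex,r@ey,X[2])
for a,b in((553,425),(590,458),(580,452)):print(ray("top",275+a/4,125+b/4,.18))
E
```

```text
['PlanningError', 'calibration', 'finger_overhang', 'get_obs', 'hand_in', 'read_camera'] 0.025
[[0.6966, 0.0807], [0.6018, -0.2016], [0.4072, -0.1339], [0.5036, 0.1426]]
0.29787662182302577 -108.55526908212731
0.20612453188655575 160.81127050220812
0.2928467320850184 70.7828866122962
0.20274816166764056 -17.77229405889206
(55, np.float64(295.27272727272725), np.float64(171.87272727272727)) (28, np.float64(348.35714285714283), np.float64(175.28571428571428))
clip [0.59930212 0.13904111 0.1959158 ] [295.00564464 171.58505479] [348.15456013 175.31688838]
-16.0 centre [ 0.55230105 -0.02804085] sleeve [ 0.4789998  -0.12041469] clip local -0.0008736945197042144 0.17356473900570077 0.19591579684700564
-17.0 centre [ 0.55230105 -0.02804085] sleeve [ 0.47739882 -0.11912134] clip local -0.003902683820105566 0.17352305618341057 0.19591579684700564
-18.0 centre [ 0.55230105 -0.02804085] sleeve [ 0.47582065 -0.11780024] clip local -0.0069304843252091415 0.17342851655725136 0.19591579684700564
-19.0 centre [ 0.55230105 -0.02804085] sleeve [ 0.47426578 -0.11645181] clip local -0.009956173737650167 0.17328114892490906 0.19591579684700564
[ 0.47697256 -0.11043412  0.18      ]
[ 0.45976245 -0.12980471  0.18      ]
[ 0.46287918 -0.12455365  0.18      ]
```

>>> drive_tool --increments '[{"dx":-0.038,"dy":-0.016,"dz":-0.007,"claw":0.085},{"dx":-0.038,"dy":-0.016,"dz":-0.007},{"dx":-0.038,"dy":-0.016,"dz":-0.007},{"dx":-0.038,"dy":-0.016,"dz":-0.007},{"dx":-0.038,"dy":-0.016,"dz":-0.007},{"dx":-0.038,"dy":-0.016,"dz":-0.007},{"dx":-0.038,"dy":-0.016,"dz":-0.007},{"dx":-0.038,"dy":-0.016,"dz":-0.007},{"dx":-0.038,"dy":-0.016,"dz":-0.006},{"dx":-0.038,"dy":-0.016,"dz":-0.003}]'

```text
schema error: expected keys claw, dx, dy, dz, wx, wy, wz
```

>>> drive_tool --increments '[{"dx":-0.011,"dy":-0.05,"dz":0.002},{"dx":-0.011,"dy":-0.05,"dz":0.002},{"dx":-0.011,"dy":-0.05,"dz":0.002},{"dx":-0.011,"dy":-0.05,"dz":0.002},{"dx":-0.011,"dy":-0.05,"dz":0.002},{"dx":-0.011,"dy":-0.05,"dz":0.002},{"dx":-0.011,"dy":-0.05,"dz":0.002},{"dx":-0.011,"dy":-0.05,"dz":0.002},{"dx":-0.011,"dy":-0.05,"dz":0.002},{"dx":-0.011,"dy":-0.05,"dz":0.002},{}]'

```text
schema error: expected keys claw, dx, dy, dz, wx, wy, wz
```

```bash
cat >> h.py <<'E'
from scipy.spatial.transform import Rotation as Ro
def snap(tag):
    o=get_obs();p,d=read_camera("wrist")
    R=Ro.from_quat(np.roll(o["tool_rot"],-1)).as_matrix()
    np.savez(tag+".npz",p=p,d=d,R=R,t=o["eef_pos"]);return o,p,d,R
def wray(tag,u,v,z):
    f=np.load(tag+".npz");c=calibration("wrist");M=np.array(c["mount"])
    r=f["R"]@M[:3,:3]@np.linalg.solve(np.array(c["intrinsics"]),[u,v,1.]);o=f["R"]@M[:3,3]+f["t"]
    return o+r*(z-o[2])/r[2]
E
python3 - <<'E'
from h import *
o,p,d,R=snap("w1");cv2.imwrite("pics/w1.png",p[:,:,::-1])
print(o["t"],o["q"].round(3),o["eef_pos"].round(4),R.round(3).tolist())
E
```

```text
0.1 [-1.413  0.478  0.022  1.556 -0.011  1.109 -0.083] [0.1772 0.6509 0.2555] [[-0.965, 0.263, -0.0], [0.263, 0.965, -0.002], [-0.0, -0.002, -1.0]]
```

View pics/w1.png

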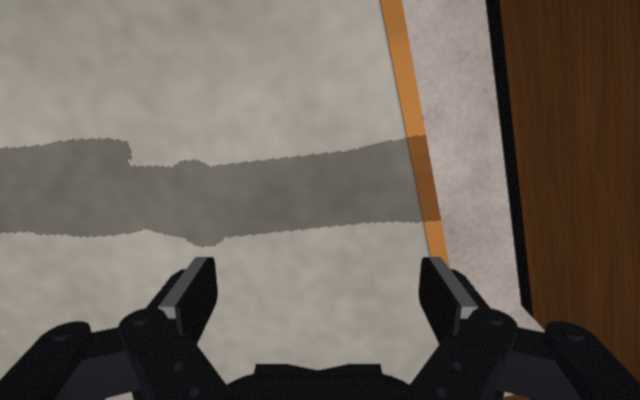

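The move was refused because each row needs every key, so the picture shows only bare bench and the fingers. Resending with all keys.

>>> drive_tool --increments '[{"claw":0.085,"dx":-0.038,"dy":-0.016,"dz":-0.007,"wx":0,"wy":0,"wz":0},{"claw":0.085,"dx":-0.038,"dy":-0.016,"dz":-0.007,"wx":0,"wy":0,"wz":0},{"claw":0.085,"dx":-0.038,"dy":-0.016,"dz":-0.007,"wx":0,"wy":0,"wz":0},{"claw":0.085,"dx":-0.038,"dy":-0.016,"dz":-0.007,"wx":0,"wy":0,"wz":0},{"claw":0.085,"dx":-0.038,"dy":-0.016,"dz":-0.007,"wx":0,"wy":0,"wz":0},{"claw":0.085,"dx":-0.038,"dy":-0.016,"dz":-0.007,"wx":0,"wy":0,"wz":0},{"claw":0.085,"dx":-0.038,"dy":-0.016,"dz":-0.007,"wx":0,"wy":0,"wz":0},{"claw":0.085,"dx":-0.038,"dy":-0.016,"dz":-0.007,"wx":0,"wy":0,"wz":0},{"claw":0.085,"dx":-0.038,"dy":-0.016,"dz":-0.005,"wx":0,"wy":0,"wz":0},{"claw":0.085,"dx":-0.038,"dy":-0.016,"dz":-0.005,"wx":0,"wy":0,"wz":0}]'

```text
t: 1.4
eef_pos: [0.5027, 0.3961, 0.3222]
tool_rot: [-0.0, 0.132, 0.991, -0.0]
contact_force: [-0.4, 0.8, 0.0]
gripper_width: 0.998
grasp_force: 0.0
```

>>> drive_tool --increments '[{"claw":0.085,"dx":-0.011,"dy":-0.05,"dz":0.002,"wx":0,"wy":0,"wz":0},{"claw":0.085,"dx":-0.011,"dy":-0.05,"dz":0.002,"wx":0,"wy":0,"wz":0},{"claw":0.085,"dx":-0.011,"dy":-0.05,"dz":0.002,"wx":0,"wy":0,"wz":0},{"claw":0.085,"dx":-0.011,"dy":-0.05,"dz":0.002,"wx":0,"wy":0,"wz":0},{"claw":0.085,"dx":-0.011,"dy":-0.05,"dz":0.002,"wx":0,"wy":0,"wz":0},{"claw":0.085,"dx":-0.011,"dy":-0.05,"dz":0.002,"wx":0,"wy":0,"wz":0},{"claw":0.085,"dx":-0.011,"dy":-0.05,"dz":0.002,"wx":0,"wy":0,"wz":0},{"claw":0.085,"dx":-0.011,"dy":-0.05,"dz":0.002,"wx":0,"wy":0,"wz":0},{"claw":0.085,"dx":-0.011,"dy":-0.05,"dz":0.002,"wx":0,"wy":0,"wz":0},{"claw":0.085,"dx":-0.011,"dy":-0.05,"dz":0.002,"wx":0,"wy":0,"wz":0},{"claw":0.085,"dx":0,"dy":0,"dz":0,"wx":0,"wy":0,"wz":0},{"claw":0.085,"dx":0,"dy":0,"dz":0,"wx":0,"wy":0,"wz":0}]'

```text
t: 2.9
eef_pos: [0.4766, -0.1136, 0.3021]
tool_rot: [-0.0, 0.132, 0.991, 0.0]
contact_force: [0.4, 0.3, 0.0]
gripper_width: 0.996
grasp_force: 0.0
```

```bash
python3 - <<'E'
from h import *
o,p,d,R=snap("w1");cv2.imwrite("pics/w2.png",p[:,:,::-1])
print(o["t"],o["q"].round(3),o["eef_pos"].round(4),R.round(3).tolist())
E
```

```text
2.9 [-0.311  0.12   0.462  1.954 -0.061  1.081  1.482] [ 0.4766 -0.1136  0.3021] [[-0.965, 0.263, -0.0], [0.263, 0.965, 0.0], [0.001, 0.0, -1.0]]
```

View pics/w2.png

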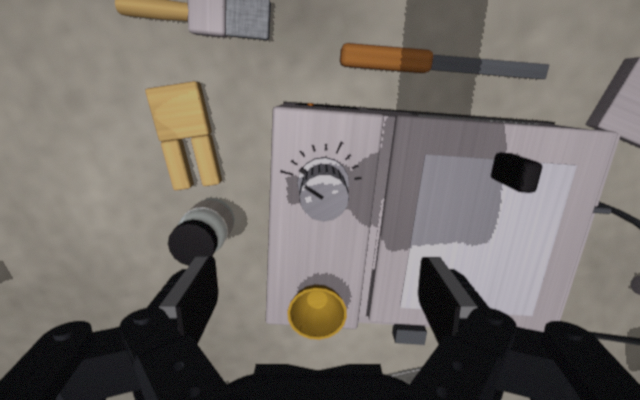

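This view shows the sleeve top centre near (325,198), the index rim end near (304,186), the long tick for 0 at (287,172) and the long tick for 5 at (340,146). The tab top is near (517,172) and there is a pin or rail at (602,208).

```bash
python3 - <<'E'
from h import *
f=np.load("w1.npz");p=f["p"];g=cv2.cvtColor(p,cv2.COLOR_RGB2GRAY)
# collar top disc
yaw=np.radians(-18.5);ex=np.array([np.cos(yaw),np.sin(yaw)]);ey=np.array([-ex[1],ex[0]])
# fit cleaner front edge & deck/right edge corners
for u,v in((276,107),(614,131),(267,323)):print("corner",wray("w1",u,v,.13))
c=wray("w1",325,198,.18)[:2];print("collar",c)
def ang(X):
    r=X[:2]-c;return np.degrees(np.arctan2(-(r@ey),-(r@ex))),np.linalg.norm(r)
print("index",ang(wray("w1",305,186,.18)))
for n,(u,v) in{"0":(287,172),"1":(296,158),"5":(340,147),"6":(350,162)}.items():print(n,ang(wray("w1",u,v,.13)))
b=((g<40)&(np.arange(640)[None]>480)&(np.arange(640)[None]<550)&(np.arange(400)[:,None]>140)&(np.arange(400)[:,None]<200)).astype(np.uint8)
print("tab mask",cv2.boundingRect(b));
print("tab top corners-mid",wray("w1",517,172,.176))
cv2.imwrite("pics/w3.png",cv2.resize(p[130:230,265:385,::-1],None,fx=5,fy=5,interpolation=cv2.INTER_CUBIC))
E
```

```text
corner [ 0.40835722 -0.12968698  0.13      ]
corner [0.49990751 0.13380439 0.13      ]
corner [ 0.60274304 -0.19921873  0.13      ]
collar [ 0.47792293 -0.10820887]
index (np.float64(61.23197852077351), np.float64(0.016941621566932907))
0 (np.float64(79.61886721359386), np.float64(0.032394107140967125))
1 (np.float64(53.313597349383464), np.float64(0.030752136503034103))
5 (np.float64(-21.46556504711714), np.float64(0.03200244075374614))
6 (np.float64(-50.273073120560035), np.float64(0.027485783721605678))
tab mask (492, 153, 49, 39)
tab top corners-mid [0.49644605 0.02967444 0.176     ]
```

View pics/w3.png

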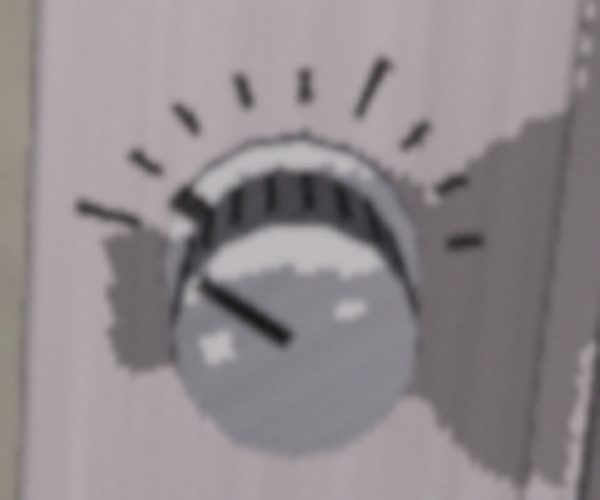

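>>> drive_tool --increments '[{"claw":0.085,"dx":0,"dy":0.0055,"dz":0.01,"wx":0,"wy":0,"wz":0},{"claw":0.085,"dx":0,"dy":0,"dz":0.012,"wx":0,"wy":0,"wz":-10},{"claw":0.085,"dx":0,"dy":0,"dz":0.02,"wx":0,"wy":0,"wz":-10},{"claw":0.085,"dx":0,"dy":0,"dz":0.02,"wx":0,"wy":0,"wz":-10},{"claw":0.085,"dx":0,"dy":0,"dz":0.02,"wx":0,"wy":0,"wz":-10},{"claw":0.085,"dx":0,"dy":0,"dz":0.01,"wx":0,"wy":0,"wz":-10},{"claw":0.085,"dx":0,"dy":0,"dz":0,"wx":0,"wy":0,"wz":0},{"claw":0.085,"dx":0,"dy":0,"dz":0,"wx":0,"wy":0,"wz":0}]'

```text
t: 3.95
eef_pos: [0.4784, -0.1083, 0.2104]
tool_rot: [0.0, -0.298, 0.955, 0.0]
contact_force: [0.5, -0.0, 0.4]
gripper_width: 0.997
grasp_force: 0.0
```

>>> drive_tool --increments '[{"claw":0.085,"dx":0,"dy":0,"dz":0.015,"wx":0,"wy":0,"wz":0},{"claw":0.085,"dx":0,"dy":0,"dz":0.015,"wx":0,"wy":0,"wz":0},{"claw":0.085,"dx":0,"dy":0,"dz":0.01,"wx":0,"wy":0,"wz":0},{"claw":0.085,"dx":0,"dy":0,"dz":0,"wx":0,"wy":0,"wz":0},{"claw":0.03,"dx":0,"dy":0,"dz":0,"wx":0,"wy":0,"wz":0},{"claw":0.03,"dx":0,"dy":0,"dz":0,"wx":0,"wy":0,"wz":0},{"claw":0.03,"dx":0,"dy":0,"dz":0,"wx":0,"wy":0,"wz":0},{"claw":0.03,"dx":0,"dy":0,"dz":0,"wx":0,"wy":0,"wz":0},{"claw":0.03,"dx":0,"dy":0,"dz":0,"wx":0,"wy":0,"wz":0}]' --newtons 45

```text
t: 5.08
eef_pos: [0.4786, -0.1092, 0.1709]
tool_rot: [0.001, -0.299, 0.954, -0.0]
contact_force: [0.4, -1.7, 5.2]
gripper_width: 0.411
grasp_force: 44.7
```

Gripped (35 mm). Turning clockwise by 80°.

>>> drive_tool --increments '[{"claw":0.03,"dx":0,"dy":0,"dz":0,"wx":0,"wy":0,"wz":8},{"claw":0.03,"dx":0,"dy":0,"dz":0,"wx":0,"wy":0,"wz":8},{"claw":0.03,"dx":0,"dy":0,"dz":0,"wx":0,"wy":0,"wz":8},{"claw":0.03,"dx":0,"dy":0,"dz":0,"wx":0,"wy":0,"wz":8},{"claw":0.03,"dx":0,"dy":0,"dz":0,"wx":0,"wy":0,"wz":8},{"claw":0.03,"dx":0,"dy":0,"dz":0,"wx":0,"wy":0,"wz":8},{"claw":0.03,"dx":0,"dy":0,"dz":0,"wx":0,"wy":0,"wz":8},{"claw":0.03,"dx":0,"dy":0,"dz":0,"wx":0,"wy":0,"wz":8},{"claw":0.03,"dx":0,"dy":0,"dz":0,"wx":0,"wy":0,"wz":8},{"claw":0.03,"dx":0,"dy":0,"dz":0,"wx":0,"wy":0,"wz":8},{"claw":0.03,"dx":0,"dy":0,"dz":0,"wx":0,"wy":0,"wz":0},{"claw":0.03,"dx":0,"dy":0,"dz":0,"wx":0,"wy":0,"wz":0},{"claw":0.03,"dx":0,"dy":0,"dz":0,"wx":0,"wy":0,"wz":0}]'

```text
t: 6.7
eef_pos: [0.4786, -0.1097, 0.1709]
tool_rot: [0.001, 0.385, 0.923, -0.0]
contact_force: [-1.2, -2.7, 6.7]
gripper_width: 0.411
grasp_force: 44.9
```

>>> drive_tool --increments '[{"claw":0.085,"dx":0,"dy":0,"dz":0,"wx":0,"wy":0,"wz":0},{"claw":0.085,"dx":0,"dy":0,"dz":0,"wx":0,"wy":0,"wz":0},{"claw":0.085,"dx":0,"dy":0,"dz":0,"wx":0,"wy":0,"wz":0},{"claw":0.085,"dx":0,"dy":0,"dz":0,"wx":0,"wy":0,"wz":0},{"claw":0.085,"dx":0,"dy":0,"dz":0,"wx":0,"wy":0,"wz":0},{"claw":0.085,"dx":0,"dy":0,"dz":-0.02,"wx":0,"wy":0,"wz":0},{"claw":0.085,"dx":0,"dy":0,"dz":-0.03,"wx":0,"wy":0,"wz":-8},{"claw":0.085,"dx":0,"dy":0,"dz":-0.03,"wx":0,"wy":0,"wz":-9},{"claw":0.085,"dx":0,"dy":0,"dz":-0.03,"wx":0,"wy":0,"wz":-9},{"claw":0.085,"dx":0,"dy":0,"dz":-0.02,"wx":0,"wy":0,"wz":-7.5},{"claw":0.085,"dx":0,"dy":0,"dz":0,"wx":0,"wy":0,"wz":0},{"claw":0.085,"dx":0,"dy":0,"dz":0,"wx":0,"wy":0,"wz":0}]'

```text
t: 8.2
eef_pos: [0.4776, -0.1088, 0.2994]
tool_rot: [-0.001, 0.103, 0.995, 0.0]
contact_force: [-0.1, -0.1, -0.9]
gripper_width: 0.994
grasp_force: 0.0
```

```bash
python3 - <<'E'
from h import *
o,p,d,R=snap("w2");cv2.imwrite("pics/w4.png",p[:,:,::-1])
print(o["t"],o["q"].round(3),o["eef_pos"].round(4),R.round(3).tolist())
E
```

```text
8.2 [-0.442  0.127  0.599  1.964 -0.081  1.075  1.556] [ 0.4776 -0.1088  0.2994] [[-0.979, 0.205, -0.001], [0.205, 0.979, 0.0], [0.001, -0.0, -1.0]]
```

View pics/w4.png

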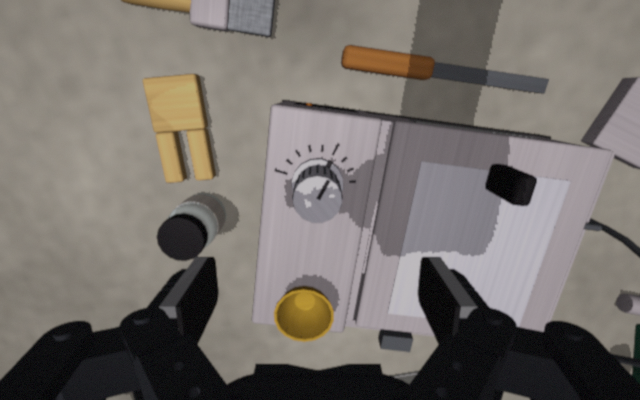

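The index line, from (319,198) to (328,178), now points at the long tick 5 near (337,147), so step 1 is done. Next I locate the tab from wrist depth.

```bash
python3 - <<'E'
from h import *
def wcloud(tag):
    f=np.load(tag+".npz");c=calibration("wrist");K=c["intrinsics"];M=np.array(c["mount"]);d=f["d"];v,u=np.indices(d.shape)
    Q=np.stack([(u-K[0,2])/K[0,0]*d,(v-K[1,2])/K[1,1]*d,d],-1)@M[:3,:3].T+M[:3,3]
    return Q@f["R"].T+f["t"],d
for t in("w1","w2"):
    W,d=wcloud(t);s=np.zeros(d.shape,bool);s[145:215,475:550]=1
    k=s&(W[...,2]>.170)&(d>0);q=W[k];r=cv2.minAreaRect(q[:,:2].astype(np.float32));print(t,len(q),q.mean(0),r,np.median(q[:,2]))
    k=s&(W[...,2]>.14)&(d>0);print(W[k].min(0),W[k].max(0))
    # front edge of cleaner top: per-column first row with z>.12
    E=[]
    for u in range(285,600,5):
        col=np.nonzero((W[60:180,u,2]>.125)&(d[60:180,u]>0))[0]
        if len(col):E.append(W[60+col[0],u,:2])
    E=np.array(E,np.float32);l=cv2.fitLine(E,cv2.DIST_HUBER,0,.01,.01).ravel();print("front dir",np.degrees(np.arctan2(l[1],l[0])),l)
f=np.load("top.npz");W=cloud("top",f["d"]);s=np.zeros(f["d"].shape,bool);s[205:230,325:355]=1
q=W[s&(W[...,2]>.172)];print("top",q.mean(0),cv2.minAreaRect(q[:,:2].astype(np.float32)))
E
```

```text
w1 706 [0.50303329 0.03792664 0.17408687] ((0.5040251016616821, 0.03879173845052719), (0.01586187817156315, 0.023914335295557976), 70.99149322509766) 0.17445013869629492
[0.49128761 0.02858795 0.14014986] [0.5166766  0.04950398 0.17686823]
front dir 70.69247 [0.3306384  0.94375753 0.4712203  0.04986856]
w2 703 [0.50298822 0.03787    0.17401493] ((0.5040534138679504, 0.038501981645822525), (0.016207873821258545, 0.024078140035271645), 72.6502685546875) 0.17435893815945233
[0.49131778 0.02857394 0.14001329] [0.5165012  0.04853931 0.17643276]
front dir 70.637215 [ 0.33154842  0.94343823  0.45153254 -0.00641203]
top [0.50152318 0.04214611 0.21390137] ((0.49215829372406006, 0.05352230370044708), (0.020791521295905113, 0.057411354035139084), 38.588600158691406)
```

>>> drive_tool --increments '[{"claw":0.085,"dx":0,"dy":0,"dz":0,"wx":0,"wy":0,"wz":7},{"claw":0.085,"dx":0.0045,"dy":0.03,"dz":0,"wx":0,"wy":0,"wz":0},{"claw":0.085,"dx":0.0045,"dy":0.03,"dz":0,"wx":0,"wy":0,"wz":0},{"claw":0.085,"dx":0.0045,"dy":0.03,"dz":0,"wx":0,"wy":0,"wz":0},{"claw":0.085,"dx":0.0045,"dy":0.03,"dz":0,"wx":0,"wy":0,"wz":0},{"claw":0.085,"dx":0.0045,"dy":0.028,"dz":0,"wx":0,"wy":0,"wz":0},{"claw":0.085,"dx":0,"dy":0,"dz":0.03,"wx":0,"wy":0,"wz":0},{"claw":0.085,"dx":0,"dy":0,"dz":0.03,"wx":0,"wy":0,"wz":0},{"claw":0.085,"dx":0,"dy":0,"dz":0.02,"wx":0,"wy":0,"wz":0},{"claw":0.085,"dx":0,"dy":0,"dz":0,"wx":0,"wy":0,"wz":0},{"claw":0.085,"dx":0,"dy":0,"dz":0,"wx":0,"wy":0,"wz":0}]'

```text
t: 9.62
eef_pos: [0.5046, 0.0384, 0.2205]
tool_rot: [0.0, 0.163, 0.987, -0.0]
contact_force: [-0.1, -0.2, 0.2]
gripper_width: 0.995
grasp_force: 0.0
```

>>> drive_tool --increments '[{"claw":0.085,"dx":0,"dy":0,"dz":0.02,"wx":0,"wy":0,"wz":0},{"claw":0.085,"dx":0,"dy":0,"dz":0.02,"wx":0,"wy":0,"wz":0},{"claw":0.085,"dx":0,"dy":0,"dz":0.015,"wx":0,"wy":0,"wz":0},{"claw":0.085,"dx":0,"dy":0,"dz":0,"wx":0,"wy":0,"wz":0},{"claw":0.01,"dx":0,"dy":0,"dz":0,"wx":0,"wy":0,"wz":0},{"claw":0.01,"dx":0,"dy":0,"dz":0,"wx":0,"wy":0,"wz":0},{"claw":0.01,"dx":0,"dy":0,"dz":0,"wx":0,"wy":0,"wz":0},{"claw":0.01,"dx":0,"dy":0,"dz":0,"wx":0,"wy":0,"wz":0},{"claw":0.01,"dx":0,"dy":0,"dz":0,"wx":0,"wy":0,"wz":0},{"claw":0.01,"dx":0,"dy":0,"dz":0,"wx":0,"wy":0,"wz":0},{"claw":0.01,"dx":0,"dy":0,"dz":0,"wx":0,"wy":0,"wz":0}]' --newtons 50

```text
t: 11.0
eef_pos: [0.5047, 0.0391, 0.1657]
tool_rot: [0.0, 0.163, 0.987, 0.001]
contact_force: [-0.5, 4.6, 5.5]
gripper_width: 0.183
grasp_force: 51.8
```

>>> drive_tool --increments '[{"claw":0.01,"dx":-0.002,"dy":0,"dz":-0.0082,"wx":0,"wy":0,"wz":0},{"claw":0.01,"dx":-0.0023,"dy":0,"dz":-0.0081,"wx":0,"wy":0,"wz":0},{"claw":0.01,"dx":-0.0028,"dy":0,"dz":-0.008,"wx":0,"wy":0,"wz":0},{"claw":0.01,"dx":-0.0031,"dy":0,"dz":-0.0077,"wx":0,"wy":0,"wz":0},{"claw":0.01,"dx":-0.0036,"dy":0,"dz":-0.0077,"wx":0,"wy":0,"wz":0},{"claw":0.01,"dx":-0.0038,"dy":0,"dz":-0.0075,"wx":0,"wy":0,"wz":0},{"claw":0.01,"dx":-0.0043,"dy":0,"dz":-0.0073,"wx":0,"wy":0,"wz":0},{"claw":0.01,"dx":-0.0046,"dy":0,"dz":-0.007,"wx":0,"wy":0,"wz":0},{"claw":0.01,"dx":-0.005,"dy":0,"dz":-0.0068,"wx":0,"wy":0,"wz":0},{"claw":0.01,"dx":-0.0053,"dy":0,"dz":-0.0065,"wx":0,"wy":0,"wz":0},{"claw":0.01,"dx":0,"dy":0,"dz":0,"wx":0,"wy":0,"wz":0},{"claw":0.01,"dx":0,"dy":0,"dz":0,"wx":0,"wy":0,"wz":0}]'

```text
t: 12.5
eef_pos: [0.5373, 0.0277, 0.2384]
tool_rot: [-0.002, 0.162, 0.987, -0.0]
contact_force: [-1.2, 5.6, -7.6]
gripper_width: 0.178
grasp_force: 49.3
```

```bash
python3 - <<'E'
from h import *
o=get_obs();print(o["t"],o["q"].round(2),o["eef_pos"].round(4),o["contact_force"].round(1))
t,dt=read_camera("top");s,ds=read_camera("scene")
np.savez("top2.npz",p=t,d=dt);np.savez("scene2.npz",p=s,d=ds)
a=cv2.resize(t[135:225,265:375,::-1],(700,573//2*2//1)[:2] if 0 else (385,315),interpolation=cv2.INTER_CUBIC)
b=cv2.resize(s[150:240,275:385,::-1],(385,315),interpolation=cv2.INTER_CUBIC)
cv2.imwrite("pics/l1.png",np.hstack([a,b]))
# lid plane from scene depth
W=cloud("scene",ds);ex=np.array([np.cos(np.radians(-18.8)),np.sin(np.radians(-18.8))]);ey=np.array([-ex[1],ex[0]])
hg=np.array([.504,.0387])+.165*ex
L=np.stack([(W[...,:2]-hg)@ex,(W[...,:2]-hg)@ey,W[...,2]-.125],-1);np.save("L.npy",L)
k=(ds>0)&(L[...,0]<-.03)&(L[...,0]>-.17)&(abs(L[...,1])<.08)&(L[...,2]>.01)&(L[...,2]<.14)
q=L[k];A=np.polyfit(q[:,0],q[:,2],1)
for _ in range(5):
    r=q[:,2]-np.polyval(A,q[:,0]);g=q[abs(r)<.008];A=np.polyfit(g[:,0],g[:,2],1)
print("lid angle",np.arctan(-A[0]),A,len(g),len(q))
E
```

```text
12.5 [-0.57  0.29  0.49  1.93 -0.17  0.97  1.25] [0.5373 0.0277 0.2384] [-1.2  5.6 -7.6]
lid angle 0.4652072281387156 [-0.50195105  0.00605402] 2374 2651
```

View pics/l1.png

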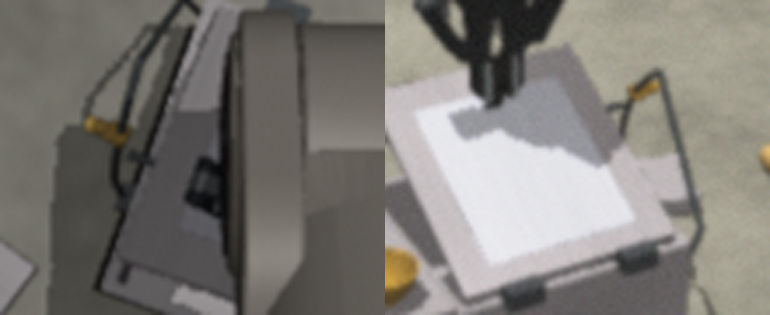

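The top half shows the clip at crop (105,132) and the pin at about (145,155). The scene half shows the clip at (643,90) and the pin at about (615,107). The lid is still below the clip.

```bash
cat >> h.py <<'E'
ex=np.array([np.cos(np.radians(-18.8)),np.sin(np.radians(-18.8)),0]);ey=np.array([-ex[1],ex[0],0])
hg=np.array([.504,.0387,.125])+.165*ex
def loc(X):r=X-hg;return np.array([r@ex,r@ey,r[2]])
def onplane(n,u,v,y):
    c=calibration(n);R=np.array(c["R"]);o=-R.T@c["t"];r=R.T@np.linalg.solve(np.array(c["intrinsics"]),[u,v,1.])
    X=loc(o+r*(y-(o-hg)@ey)/(r@ey));return X,np.arctan2(X[2],-X[0]),np.hypot(X[0],X[2])
def tri(a,b):
    X=cv2.triangulatePoints(P("top"),P("scene"),np.array(a,float),np.array(b,float)).ravel();L=loc(X[:3]/X[3]);return L,np.arctan2(L[2],-L[0]),np.hypot(L[0],L[2])
E
python3 - <<'E'
from h import *
for s in("","2"):
    t=np.load(f"top{s}.npz")["p"];c=np.load(f"scene{s}.npz")["p"]
    bt=brass(t,(284,308,160,182));bs=brass(c,(340,358,168,184));print(bt,bs)
    print("clip tri",tri(bt[1:],bs[1:]))
    for y in(.117,.124):print(y,onplane("top",*bt[1:],y),onplane("scene",*bs[1:],y))
p1,p2=(302.1,178.7),(342.7,180.3)
print("pin",tri(p1,p2),onplane("top",*p1,.11),onplane("scene",*p2,.11))
# predicted pixels of a pin end at lid angles
for th in(.45,.5,.6,.65):
    X=hg+ex*-.13*np.cos(th)+ey*.11+np.array([0,0,.13*np.sin(th)]);print(th,proj("top",X).round(1),proj("scene",X).round(1))
t=np.load("top2.npz")["p"];c=np.load("scene2.npz")["p"]
a=cv2.resize(t[150:200,280:330,::-1],(400,400),interpolation=cv2.INTER_CUBIC)
b=cv2.resize(c[160:210,325:375,::-1],(400,400),interpolation=cv2.INTER_CUBIC)
cv2.imwrite("pics/l2.png",np.hstack([a,b]))
E
```

```text
(55, np.float64(295.27272727272725), np.float64(171.87272727272727)) (28, np.float64(348.35714285714283), np.float64(175.28571428571428))
clip tri (array([-0.10711881,  0.12570044,  0.0709158 ]), np.float64(0.5847852694873138), np.float64(0.12846591133479177))
0.117 (array([-0.11561419,  0.117     ,  0.137363  ]), np.float64(0.8711587456728682), np.float64(0.17954173598848025)) (array([-0.09232832,  0.117     ,  0.08029867]), np.float64(0.7158248478107146), np.float64(0.12236173344326462))
0.124 (array([-0.10849611,  0.124     ,  0.07904237]), np.float64(0.6296163021742637), np.float64(0.1342352444212867)) (array([-0.10334415,  0.124     ,  0.0732508 ]), np.float64(0.6166105810966724), np.float64(0.12667159602439595))
(46, np.float64(294.1521739130435), np.float64(171.67391304347825)) (21, np.float64(348.5238095238095), np.float64(175.38095238095238))
clip tri (array([-0.10776996,  0.12741474,  0.06994541]), np.float64(0.5756895754612243), np.float64(0.12847849628185196))
0.117 (array([-0.11805874,  0.117     ,  0.15465446]), np.float64(0.9187925102052417), np.float64(0.1945658456521222)) (array([-0.09141892,  0.117     ,  0.08041657]), np.float64(0.721457068278243), np.float64(0.12175485525365266))
0.124 (array([-0.11114793,  0.124     ,  0.09779996]), np.float64(0.721603014649334), np.float64(0.14804963709738606)) (array([-0.10242385,  0.124     ,  0.07337012]), np.float64(0.6216072756721296), np.float64(0.1259913420696431))
pin (array([-0.1137282 ,  0.10992581,  0.05507486]), np.float64(0.45098251632896735), np.float64(0.1263619601211486)) (array([-0.11266209,  0.11      ,  0.03789877]), np.float64(0.32450199513211275), np.float64(0.1188657387151608)) (array([-0.11139989,  0.11      ,  0.05638082]), np.float64(0.4685252513090382), np.float64(0.12485484776583884))
0.45 [300.9 179.5] [341.7 179.4]
0.5 [301.2 177.8] [342.3 178.1]
0.6 [302. 174.] [343.5 175.8]
0.65 [302.5 171.9] [344.3 174.7]
```

View pics/l2.png

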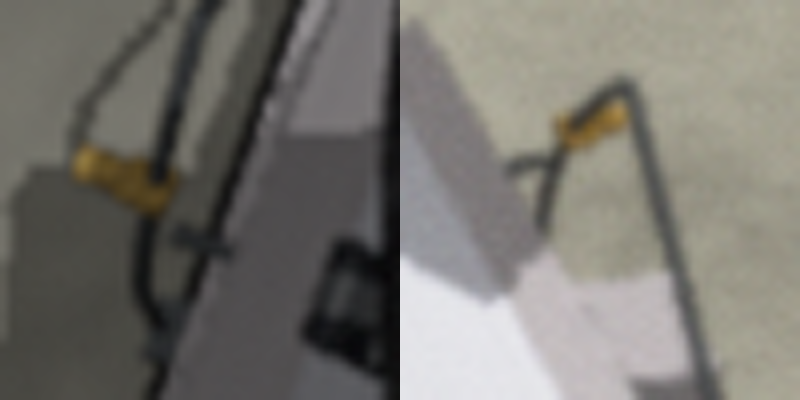

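The close crops put the pin end at top (301.5,179.5) and scene (343.5,179.7), and the clip's inner edge at top (301.3,174.4) and scene (345.2,176.2). The lid is therefore about 0.13–0.14 rad short.

>>> drive_tool --increments '[{"claw":0.01,"dx":-0.0035,"dy":0,"dz":-0.0042,"wx":0,"wy":0,"wz":0},{"claw":0.01,"dx":-0.0037,"dy":0,"dz":-0.004,"wx":0,"wy":0,"wz":0},{"claw":0.01,"dx":-0.0038,"dy":0,"dz":-0.0039,"wx":0,"wy":0,"wz":0},{"claw":0.01,"dx":-0.004,"dy":0,"dz":-0.0038,"wx":0,"wy":0,"wz":0},{"claw":0.01,"dx":0,"dy":0,"dz":0,"wx":0,"wy":0,"wz":0},{"claw":0.01,"dx":0,"dy":0,"dz":0,"wx":0,"wy":0,"wz":0}]'

```text
t: 13.35
eef_pos: [0.551, 0.0228, 0.2539]
tool_rot: [-0.003, 0.162, 0.987, -0.0]
contact_force: [-1.8, 5.4, -8.0]
gripper_width: 0.175
grasp_force: 49.2
```

```bash
cat > lid.py <<'E'
from h import *
def plane(ds):
    W=cloud("scene",ds)-hg;L=np.stack([W@ex,W@ey,W[...,2]],-1)
    k=(ds>0)&(L[...,0]<-.03)&(L[...,0]>-.17)&(abs(L[...,1])<.08)&(L[...,2]>.01)&(L[...,2]<.16)
    q=L[k];A=np.polyfit(q[:,0],q[:,2],1)
    for _ in range(6):
        r=q[:,2]-np.polyval(A,q[:,0]);g=q[abs(r)<.006];A=np.polyfit(g[:,0],g[:,2],1)
    return np.arctan(-A[0]),A[1],len(g)
print(plane(np.load("scene2.npz")["d"]))
t,dt=read_camera("top");s,ds=read_camera("scene");np.savez("top3.npz",p=t,d=dt);np.savez("scene3.npz",p=s,d=ds)
print(plane(ds));o=get_obs();print(o["t"],o["eef_pos"].round(4),o["contact_force"].round(1))
print(brass(t,(284,308,160,182)),brass(s,(340,358,168,184)))
for n,(v,u) in(("top2",(164,294)),("top3",(164,294)),("scene2",(170,336)),("scene3",(166,336))):
    print(n);print(cv2.cvtColor(np.load(n+".npz")["p"],cv2.COLOR_RGB2GRAY)[v:v+22,u:u+16])
E
python3 lid.py
```

```text
(np.float64(0.46479039512095516), np.float64(0.006112952182607523), 2358)
(np.float64(0.5837982174036733), np.float64(0.006859423437456491), 2493)
13.45 [0.551  0.0229 0.2539] [-2.   5.2 -8.1]
(44, np.float64(294.27272727272725), np.float64(171.61363636363637)) (21, np.float64(348.5238095238095), np.float64(175.38095238095238))
top2
[[118 118 118 119 118 101  63  29  43  97 115 114  92  74  73  73]
 [118 118 118 118 117  94  53  30  63 102 115 105  83  72  73  71]
 [117 117 117 118 116  84  40  32  77 106 113  92  73  71  72  66]
 [115 116 116 116 108  74  35  33  87 109 102  82  71  71  71  56]
 [104 112 111 106  95  62  31  41  96 112  90  72  70  71  67  44]
 [ 81  90  90  84  76  50  31  62 101 111  89  69  70  71  62  36]
 [ 75  69  68  66  52  32  29  66  96 107  88  71  70  69  56  31]
 [ 72  67  66  65  46  29  25  58  74  89  79  69  69  65  44  24]
 [ 64  65  67  66  51  32  33  53  60  68  69  68  68  55  29  28]
 [ 60  67  71  66  60  53  54  53  61  68  69  70  69  46  22  50]
 [ 62  64  64  65  68  70  65  58  66  71  70  71  65  39  23  68]
 [ 66  60  56  59  62  64  5
[... 4453 characters left out ...]
  81  99 106 112 119 139 141]
 [124 124 122 110  93  95  97  88  67  72 101 116 124 136 153 154]
 [124 122 122 119 119 135 128 104  70  84 120 141 146 150 160 161]
 [123 125 126 125 133 145 137  92  65  96 137 155 156 160 158 156]
 [124 123 126 124 127 137 132  87  75 114 144 153 158 155 156 155]
 [126 123 126 122 127 126 113  77  87 131 151 153 151 151 151 151]
 [125 125 123 124 123 115  95  72 100 143 150 152 150 149 145 146]
 [126 129 126 124 124 117 103  82 115 145 149 145 148 142 143 142]
 [129 124 126 124 124 122 112 100 124 148 149 150 145 146 142 143]
 [129 126 122 124 122 121 119 118 131 150 150 152 150 148 150 150]
 [129 126 126 123 125 121 124 126 130 145 148 152 155 154 157 152]]
```

```bash
python3 - <<'E'
from h import *
def sat(n,v,u,h=16,w=18):
    p=np.load(n+".npz")["p"].astype(int);return (p[v:v+h,u:u+w,0]-p[v:v+h,u:u+w,2])
print("top rows166 cols286");print(sat("top3",166,286));print("scene rows168 cols340");print(sat("scene3",168,340,14,18))
for tp,sp in(((301.8,174.8),(343.6,177.4)),((301.4,175),(344,177.3))):print("pin",tri(tp,sp))
for th in(.55,.6,.65):
    for y in(.11,.116):
        X=hg-ex*.13*np.cos(th)+ey*y+np.array([0,0,.13*np.sin(th)]);print(th,y,proj("top",X).round(1),proj("scene",X).round(1))
E
```

```text
top rows166 cols286
[[ 7  7  7  7  7  6  6  7  6  6  7  7  8  5 -1 -2  3  7]
 [ 7  7  6  6 15 13  8  6  7  5  7  6  6  2 -2 -3  6  7]
 [ 7  7  6 17 45 42 27 18 11  6 10  8  5  2 -3  0  6  7]
 [ 7  7  8 40 71 66 53 44 32 20 24 27 16  1 -4  3  6  6]
 [ 8  7 10 54 76 68 59 57 53 45 45 48 30  3 -1 11  8  7]
 [ 7  6 13 50 66 58 55 58 55 50 50 49 28  1  2 28 17  7]
 [ 7  6 10 28 34 37 44 48 48 49 50 50 31  7 13 36 21  8]
 [ 7  8  7  8  9 13 21 31 45 49 51 50 43 34 39 34 14  5]
 [ 7  6  7  7  7  6  7 11 31 44 48 48 50 53 48 27  6 -3]
 [ 8  7  8  7  7  6  6  6 12 21 29 42 47 48 38 15  3 -2]
 [ 8  7  7  6  7  7  7  6  7  8 13 23 30 32 20  9  5  4]
 [ 8  7  6  6  7  7  7  7  7  6  6  3  5 14 10  7  7  6]
 [ 7  8  6  7  7  7  8  7  6  7  5  2 -2  3  5  6  7  7]
 [ 7  7  7  7  8  7  7  7  7  6  4  1 -2  2  5  6  6  7]
 [ 7  7  6  7  7  7  8  8  7  7  6 -1 -3  3  6  7  7  6]
 [ 7  7  6  6  7  8  8  8  7  7  3  0  0  5  7  6  7  7]]
scene rows168 cols340
[[17 19 19 17 22 17 20 19 18 17 18 20 19 18 17 20 17 20]
 [19 19 17 20 16 16 18 19 19 18 17 17 14 13 15 20 20 20]
 [19 20 19 17 18 19 19 21 19 18
[... 416 characters left out ...]
2 12 18]
 [ 8  7  9  9  9 28 47 46 37 30 21 19 19 20 10  1  6 18]
 [ 9 17 12 12  6 13 20 24 21 19 18 21 19 18 15  2  6 14]
 [ 9 16 15  7  3 12 17 19 19 20 16 18 19 20 16  8  3 10]
 [ 8 12 14  8  7 14 16 19 18 19 18 18 18 18 16  6  1  8]]
pin (array([-0.1082699 ,  0.11071475,  0.06737315]), np.float64(0.5566340249324504), np.float64(0.12752063220175658))
pin (array([-0.10866304,  0.11186347,  0.06715009]), np.float64(0.5535253283450345), np.float64(0.12773718846220602))
0.55 0.11 [301.6 175.9] [342.9 176.9]
0.55 0.116 [298.9 175. ] [344.6 176.4]
0.6 0.11 [302. 174.] [343.5 175.8]
0.6 0.116 [299.3 173. ] [345.3 175.3]
0.65 0.11 [302.5 171.9] [344.3 174.7]
0.65 0.116 [299.8 170.9] [346.  174.3]
```

>>> drive_tool --increments '[{"claw":0.01,"dx":-0.0021,"dy":0,"dz":-0.0021,"wx":0,"wy":0,"wz":0},{"claw":0.01,"dx":-0.0021,"dy":0,"dz":-0.002,"wx":0,"wy":0,"wz":0},{"claw":0.01,"dx":0,"dy":0,"dz":0,"wx":0,"wy":0,"wz":0},{"claw":0.01,"dx":0,"dy":0,"dz":0,"wx":0,"wy":0,"wz":0},{"claw":0.01,"dx":0,"dy":0,"dz":0,"wx":0,"wy":0,"wz":0},{"claw":0.01,"dx":0,"dy":0,"dz":0,"wx":0,"wy":0,"wz":0}]'

```text
t: 14.2
eef_pos: [0.5553, 0.0214, 0.258]
tool_rot: [-0.003, 0.162, 0.987, -0.0]
contact_force: [-1.1, 6.0, -11.1]
gripper_width: 0.179
grasp_force: 49.0
```

```bash
sed -i '/^for n/,$d' lid.py; cat >> lid.py <<'E'
g=lambda x:cv2.cvtColor(x,cv2.COLOR_RGB2GRAY)
print(g(t)[168:180,296:312]);print(g(s)[170:182,336:350])
E
python3 lid.py
```

```text
(np.float64(0.46479039512095516), np.float64(0.006112952182607523), 2358)
(np.float64(0.6177999909819772), np.float64(0.007008225295492107), 2523)
14.3 [0.5553 0.0214 0.258 ] [ -0.4   4.9 -11. ]
(47, np.float64(294.0851063829787), np.float64(171.48936170212767)) (21, np.float64(348.5238095238095), np.float64(175.38095238095238))
[[72 69 61 41 28 31 60 72 72 72 72 72 67 45 22 51]
 [67 65 53 39 29 41 64 70 71 69 72 72 62 37 29 71]
 [66 66 49 32 28 49 61 69 70 70 70 71 55 32 51 82]
 [67 67 48 29 27 52 53 57 61 67 70 66 42 24 63 79]
 [68 67 51 33 34 55 54 44 46 56 63 53 30 30 70 77]
 [70 67 60 56 54 53 49 42 38 42 47 40 28 43 79 80]
 [64 66 67 70 64 58 52 44 39 40 40 39 36 46 68 75]
 [56 60 64 64 58 63 66 58 57 50 37 34 37 40 51 69]
 [63 55 47 47 50 67 73 72 70 66 41 24 41 44 59 71]
 [67 45 28 34 58 69 72 73 71 67 40 30 64 65 68 74]
 [64 39 24 35 61 70 71 71 71 57 30 34 70 78 76 75]
 [60 36 24 42 65 70 71 71 66 42 22 48 66 75 75 75]]
[[143 162 165 163 163 161 159 159 161 160 158 158 154 144]
 [136 152 164 165 165 161 161 161 161 161 159 158 141 114]
 [133 141 159 162 162 162 162 159 159 160 156 144 110  79]
 [127 134 146 159 165 163 164 162 160 150 134 109  77  66]
 [129 129 140 155 161 162 156 150 137 128  98  74  65  77]
 [125 126 129 138 150 146 129 114 104  99  73  64  76  97]
 [130 126 124 121 115 102  88  84  79  85  80  83  99 111]
 [128 125 126 117  95  88  92  91  81  83  96 106 107 119]
 [127 125 123 119 115 130 132 119  84  74 100 120 123 139]
 [127 122 125 126 128 135 141 116  74  80 125 139 143 153]
 [128 124 127 124 127 132 132  92  65  92 141 154 157 155]
 [120 123 125 122 127 124 112  77  74 119 148 156 155 155]]
```

>>> drive_tool --increments '[{"claw":0.01,"dx":-0.0006,"dy":0,"dz":-0.0006,"wx":0,"wy":0,"wz":0},{"claw":0.01,"dx":0,"dy":0,"dz":0,"wx":0,"wy":0,"wz":0},{"claw":0.01,"dx":0,"dy":0,"dz":0,"wx":0,"wy":0,"wz":0},{"claw":0.01,"dx":0,"dy":0,"dz":0,"wx":0,"wy":0,"wz":0},{"claw":0.01,"dx":0,"dy":0,"dz":0,"wx":0,"wy":0,"wz":0},{"claw":0.01,"dx":0,"dy":0,"dz":0,"wx":0,"wy":0,"wz":0},{"claw":0.01,"dx":0,"dy":0,"dz":0,"wx":0,"wy":0,"wz":0},{"claw":0.01,"dx":0,"dy":0,"dz":0,"wx":0,"wy":0,"wz":0}]'

```text
t: 15.3
eef_pos: [0.5559, 0.0211, 0.2586]
tool_rot: [-0.003, 0.162, 0.987, -0.0]
contact_force: [-1.1, 4.8, -12.4]
gripper_width: 0.179
grasp_force: 48.9
```

```bash
python3 -c "
from station import *
print(hand_in())"
```

```text
the job is handed in; nothing more can be done
None
```

I turned the sleeve to setting 5 with the lid shut, then lifted the lid until its pin was level with the clip to within about 4 mm by camera measurement, and handed in at about 15 s with the tab still gripped at about 49 N; no verdict came back.

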